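# Hold a top-heavy carving cradle at its set mark

## Robot

A 6-joint arm with a two-finger parallel gripper is mounted at the origin on the work surface. World frame = base frame: x ahead of the robot, y to its left, z up, the work surface at z = 0. Lengths are in mm, angles in rad, forces in N, time in s.
With the tool pointing down it reaches from about 275 to 975 mm from the base axis. Payload 8.4 kg.
Tool frame: the origin (TCP) lies at the very end of the fingers, on their centre line; the grasp point (between the pads) lies 19 mm behind it; z points along the fingers, y is the line along which they close (so a half turn about z gives the same grasp; the last joint's range is limited). The gripper opens to 92 mm and grips with 3 to 60 N. Pads are 20 mm wide; open, the fingers measure 128 mm over their backs; the gripper's body (75 mm by 189 mm) begins 69 mm behind the grasp point.
Start: joints at [1.174, 0.353, 1.633, -0, 1.155, -0.002], TCP at [240.388, 576.924, 214.583] pointing down, gripper open.
Joint ranges: [-2.63, 2.63], [-0.92, 2.1], [0.06, 2.66], [-1.3, 4.44], [0, 2.69], [-3.02, 3.02]. Speed limits (rad/s): [2.22, 2.22, 2.79, 3.14, 3.14, 3.14].

## Interface

Orientations are given as a unit quaternion [x, y, z, w].
In Python, from station import observe, grab_frame, sign_off, finder gives the robot as it stands. The module is installed in compiled form; this text tells all that it offers.
- The arm moves only by the tool jog_arm, never from a script. Its argument "motion" is a list of rows, each a list of 4 numbers: the shift along the tool's x, y, z in units of 15 cm (1.0 is 15 cm), then the turn about the tool's z in units of 2 pi rad (1.0 is 2 pi rad). In form: [[dx, dy, dz, turn], ...]. A call has exactly 5 rows; each row shifts and turns the commanded pose from where the row before left it, along the tool's axes as they then stand; what a row does not reach is not made up. A row lasts 1/12 s, in which the tool goes at most 41.7 mm and 7.16 degrees, less where a joint would pass 70% of its speed; a pose out of reach is approached as far as the arm can. A call with a number of a shift or a turn outside -1 to 1 is refused whole. A call with a gripper value outside its range is refused whole. "fingers" is the opening, from -1 (shut) to 1 (fully open), set as the call begins (left out, the last holds). The fingers move at their own pace and stop on an object; the grip force is fixed at half the most. Time passes only in rows, so rows that do not move let the fingers close, or fill a call up. It gives the time, the measured TCP pose, the force, the opening and the grip force at its end, in the units of the state.
- observe(): the state, without advancing time (a new reading comes with each control period).
- grab_frame(name): name is "scene" or "top"; returns a dict with "img" (400x640x3 uint8, blue, green, red), "intrinsics" (3x3 intrinsics, pixels), "R" (3x3) and "t" (3): a world point X has camera coordinates R X + t. Camera axes: x right, y down, z forward; pixel columns grow to the right and rows downward; lengths in mm; the calibration is good to about 2 mm. A picture is of the moment at which its call begins. There is no depth.
- sign_off(): hands the job in; it is judged then, once.
Trained networks look in the newest picture that a camera, given by its name, has taken for a name from the list of things; names that differ only in an ending like _2 or _b are one class to them, and where a whole thing is asked for, a point or a joint stands for the part that bears it (a point fixed in the world has none). Each returns a list of dicts, best first, with "confidence" (0 to 1); they miss things now and then, are a little off and sometimes report something else, mostly with a low value. They report only what shows in the picture. A call takes as long as a camera call.
- finder.find_in(camera, label): "at" ([x, y, z] in mm, in world coordinates, good to about 4 mm: the middle of the surface that is visible of it).
- finder.outline_of(camera, label): "mask" (400x640 bool, what is visible of it).
- finder.place_of(camera, label): "at" ([x, y, z] in mm, in world coordinates, good to about 4 mm: a listed point, or the origin of a listed thing).
The state is a dict: "t": time; "joint_pos": joint angles; "joint_velocities": joint speeds; "effort": joint torques, N m; "ee_pos": TCP position; "orientation": TCP orientation; "wrist_force": force on the tool from outside, world axes, zero at the start; "moment": the same for the moment, N m; "opening": opening from 0.0 (shut) to 1.0 (fully open); "grasp_force": force on a finger pad.
Only numpy, scipy, OpenCV 4.12 (cv2) and the standard library are available. Lean on these libraries where they do the work, as an engineer would, in place of code of your own. Each camera call takes 0.05 s, during which the arm holds its last target. There are 200 camera calls.

## Task

The carved dog is glued up on a top-heavy tilting cradle that lies over on its right-hand rest. Working only by its springy handle with the red knob, raise the cradle until its red pointer stands under the green sector and keep it within the sector for five seconds on end while the glue grabs; then lower it gently back onto the rest it came from, without letting it slam on either rest, and let go. Leave the sector's setting and the other things on the bench alone, and do not touch the cradle's deck, weights, pointer or dog.

Things in the scene. Friction and masses are not known exactly. Their poses are not given: they have to be found in the camera images.
- stand: Blue steel stand of the tilting cradle, fixed to the bench: base 200 x 160 mm, cross foot 440 mm long along y, two uprights, white dial on the far side (+x). Origin under its centre. Place and yaw differ each time.
- axle (a point): Middle of the cradle's horizontal axle, 130 mm above the stand's origin. Axes are the stand's: x along the axle, away from the robot; y to the left, along the deck when level; z up. The cradle, handle and sector all turn about this axle, angles positive when the top leans to +y.
- cradle (a joint): Tilt of the cradle, rad: 0 = deck level, pointer upright; positive = top leans to +y. Rests at -0.35 (where it lies at the start) and +0.35. Nearly frictionless (viscous 0.02 N m s/rad). Let alone it falls to a rest in about a second. Moving towards a rest faster than 0.35 rad/s within 0.08 rad of it is a slam.
- deck (a point): The tilting part: wooden deck 460 x 90 x 14 mm, two steel weights, dog and pointer in one piece. Origin on the axle, z square to the deck. Not to be touched. Top-heavy: nominally 3.0 kg, inertia about the axle 0.10 kg m2, toppling moment 0.32 N m per rad of tilt from level (balanced at 0); all three differ together by up to 15 percent.
- handle (a joint): Handle angle relative to the cradle, rad, 0 = square to the deck, range +-1.1. A torsion spring drives the cradle with 0.20 N m per rad of this angle; handle angle in the stand = cradle + handle. With the handle held still the cradle still topples (time constant about 1 s). Lifting it off a rest takes some 0.6 rad.
- knob (a point): Centre of the red knob on the handle: cylinder, diameter 28, length 30 mm along the axle direction, on a steel stem 12 mm wide. With handle angle a in the stand it lies at x -0.080, y 0.170 sin a, z 0.170 cos a from axle, stand axes. Pinch it from above on its flat ends (fingers closing along the axle); it may turn between the pads. Handle 0.07 kg, balanced.
- pointer_tip (a point): Tip of the cradle's red pointer, a 7 mm wide strip on the side away from the robot, standing at right angles to the deck, 128 mm from the axle, over a white dial. It tilts with the cradle.
- mark_mid (a point): Middle of the inner edge of the green sector, 141 mm from the axle, just beyond the pointer's tip. The sector spans 0.1 rad to either side of this point.
- mark (a joint): Where the green sector is set, rad, same sense as cradle: the pointer stands at the sector's middle when cradle equals this value. Between -0.12 and +0.12, different each time; held by friction, not to be moved.
- mallet: Bystander: carver's mallet, red handle 190 mm, yellow head; origin under the head.
- sanding_block: Bystander: cork sanding block 100 x 60 x 35 mm; origin under its centre.
- offcut: Bystander: pale wood offcut 80 x 45 x 25 mm; origin under its centre.
- chisel: Bystander: small hand tool lying on the bench.
- glue: Bystander: white glue bottle, orange cap, 56 mm diameter, 150 mm tall; origin under its centre.
- pup: Bystander: small carved animal on a 50 x 120 mm base, 90 mm tall; origin under its centre.
- pencup: Bystander: blue ceramic cup, 72 mm diameter, 90 mm tall; origin under its centre.

How it is judged:
By the outcome, as a careful person would: the job done as asked, in the order asked, and still so for the second after the job is handed in, with the robot touching nothing.
It also fails if it takes over 56 s, if anything falls off the work surface, if the arm or the gripper's body presses on something with over 40 N, if the wrist force passes 120 N, or if a joint passes its speed limit or range.

## Working session

There is one attempt and no reset: what is moved stays moved. The work goes in short steps, Python scripts to look and compute and a tool call to move; the robot and the scene stay as the last step left them, time stands still between calls to the robot, and variables do not carry over. Pictures are saved under pics/ and viewed, at most 10 in all, crops included, and the job is handed in when it is done.

Besides the shell and the picture viewer there is one more tool, called as name(argument=value, ...), one argument or row to a line, values as JSON. jog_arm: Moves the arm, as the interface text tells. Its arguments: {"type":"object","properties":{"motion":{"type":"array"},"fingers":{"type":"number"}},"required":["motion"]}

```bash
mkdir -p pics; python3 - <<'E'
from station import observe, grab_frame, finder
import cv2
o=observe();print({k:o[k] for k in('t','ee_pos','orientation','opening','wrist_force')})
for c in("scene","top"):
    f=grab_frame(c);cv2.imwrite(f"pics/{c}0.png",f["img"])
    for n in("stand","axle","knob","pointer_tip","mark_mid","deck"):
        r=finder.place_of(c,n);print(c,n,[( [round(v) for v in q["at"]],round(q["confidence"],2)) for q in r[:2]])
print(observe()["t"])
E
```

```text
{'t': 0.0, 'ee_pos': array([240.19193762, 576.4617236 , 213.86390539]), 'orientation': array([ 1.96105512e-01,  9.80582549e-01, -6.89022545e-04, -1.31509064e-04]), 'opening': 1.0003269592704582, 'wrist_force': array([ 0.32648134,  0.26975783, -0.75233002])}
scene stand [([567, -67, 0], 0.9)]
scene axle [([568, -70, 131], 0.83)]
scene knob [([490, -131, 288], 0.44)]
scene pointer_tip [([650, -112, 252], 0.66)]
scene mark_mid [([644, -72, 274], 0.36)]
scene deck [([572, -74, 127], 0.82)]
top stand [([566, -71, 0], 0.61)]
top axle [([570, -70, 128], 0.93)]
top knob []
top pointer_tip [([644, -77, 269], 0.24), ([518, 547, 1], 0.24)]
top mark_mid [([644, -75, 268], 0.5)]
top deck [([570, -70, 130], 0.75)]
0.7
```

View pics/scene0.png

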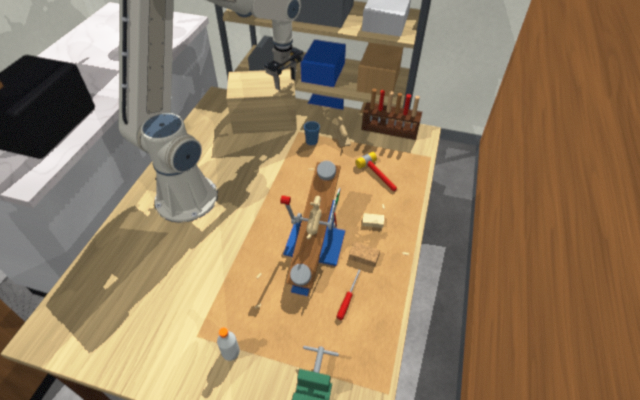

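View pics/top0.png

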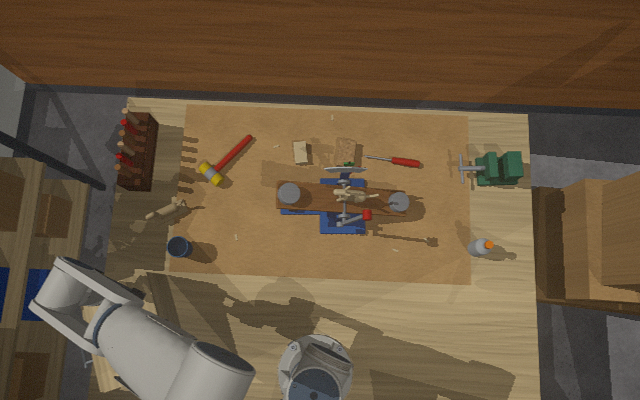

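```bash
python3 - <<'E'
import cv2
s=cv2.imread("pics/scene0.png")[145:310,250:380];t=cv2.imread("pics/top0.png")[150:245,260:430]
cv2.imwrite("pics/c0.png",cv2.resize(s,None,fx=3.6,fy=3.6,interpolation=cv2.INTER_CUBIC))
cv2.imwrite("pics/c1.png",cv2.resize(t,None,fx=4.6,fy=4.6,interpolation=cv2.INTER_CUBIC))
E
```

```text
(no output)
```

View pics/c0.png

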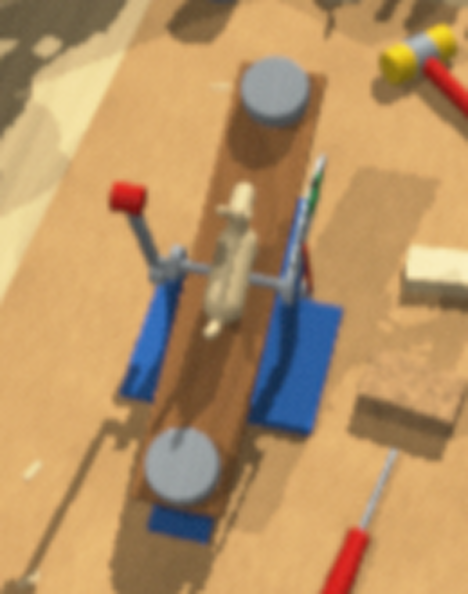

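View pics/c1.png

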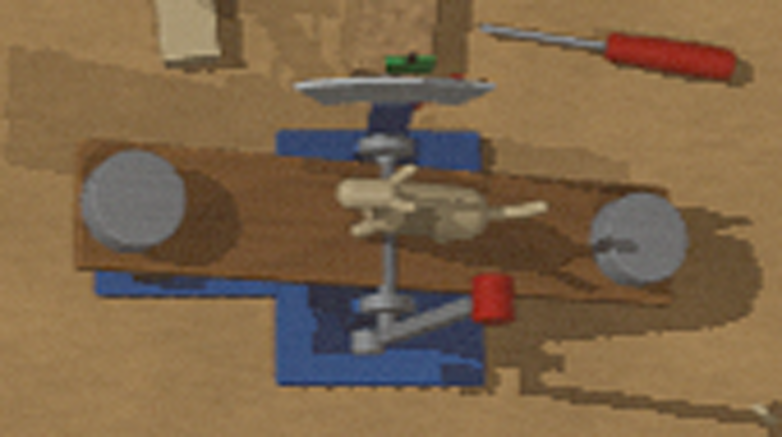

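```bash
cat > h.py <<'E'
import numpy as np, cv2
from station import observe, grab_frame, finder
from scipy.optimize import least_squares, minimize_scalar
def proj(f,X):
    c=np.atleast_2d(X)@np.array(f["R"]).T+np.array(f["t"]); p=c@np.array(f["intrinsics"]).T
    return p[:,:2]/p[:,2:]
def tri(fs,ps):
    P=[np.array(f["intrinsics"])@np.c_[f["R"],f["t"]] for f in fs]
    X=cv2.triangulatePoints(P[0],P[1],np.float64(ps[0]),np.float64(ps[1])).ravel(); return X[:3]/X[3]
def cent(f,box,kind):
    x0,y0,x1,y1=box; im=f["img"][y0:y1,x0:x1].astype(float); b,g,r=im[...,0],im[...,1],im[...,2]
    w={"red":np.clip(r-1.8*np.maximum(g,b)-20,0,80),"green":np.clip(g-1.15*np.maximum(r,b)-8,0,30),
       "grey":((np.ptp(im,axis=2)<25)&(im.min(2)>75)).astype(float)}[kind]
    ys,xs=np.mgrid[y0:y1,x0:x1]; return np.array([(w*xs).sum(),(w*ys).sum()])/w.sum(), (w>0).sum()
E
python3 - <<'E'
from h import *
import pickle
fs=[grab_frame("scene"),grab_frame("top")]; pickle.dump(fs,open("ref.pkl","wb"))
B={"knob":("red",(275,190,296,210),(358,206,376,222)),"green":("green",(332,185,346,210),(338,158,362,172)),
 "wl":("grey",(314,158,340,182),(277,182,302,207)),"wr":("grey",(288,262,313,288),(387,190,412,214))}
for n,(k,a,b) in B.items():
    p,q=cent(fs[0],a,k),cent(fs[1],b,k); X=tri(fs,(p[0],q[0]))
    e=[np.linalg.norm(proj(f,X)-z[0]) for f,z in zip(fs,(p,q))]
    print(n,p,q,X.round(1),np.round(e,2))
E=lambda f:-np.array(f["R"]).T@np.array(f["t"])
print(E(fs[0]),E(fs[1]),fs[0]["intrinsics"][0][0],fs[1]["intrinsics"][0][0])
print(observe()["t"])
E
```

```text
knob (array([284.98789684, 199.26138162]), np.int64(67)) (array([366.06715015, 214.26548482]), np.int64(84)) [ 489.  -129.9  289.3] [0.29 0.26]
green (array([336.85604974, 198.41272119]), np.int64(12)) (array([348.08963547, 163.09113166]), np.int64(32)) [645.1 -72.2 280.8] [0.32 0.28]
wl (array([325.89591078, 169.84386617]), np.int64(269)) (array([288.50131234, 193.03149606]), np.int64(381)) [558.6 108.2 213.8] [0.22 0.22]
wr (array([300.27906977, 274.19186047]), np.int64(344)) (array([398.7625, 201.35  ]), np.int64(320)) [ 574.7 -258.7   80.3] [0.08 0.06]
[ 848.03282338 -985.69322024 1337.96351657] [ 252.19842204   -4.2047647  1680.43825855] 438.06443301031914 477.8623381042106
0.8
```

jog_arm(
  motion=[
    [-0.167,-0.1855,-0.0487,0],
    [-0.167,-0.1855,-0.0487,0],
    [-0.167,-0.1855,-0.0487,0],
    [-0.167,-0.1855,-0.0487,0],
    [-0.167,-0.1855,-0.0487,0],
  ],
  fingers=0.1,
)

```text
t: 1.22
ee_pos: [302.6, 398.7, 251.4]
orientation: [0.196, 0.981, 0.0, 0.0]
wrist_force: [1.1, -0.3, 0.6]
opening: 0.664
grasp_force: 0.0
```

jog_arm(
  motion=[
    [-0.167,-0.1855,-0.0487,0],
    [-0.167,-0.1855,-0.0487,0],
    [-0.167,-0.1855,-0.0487,0],
    [-0.167,-0.1855,-0.0487,0],
    [-0.167,-0.1855,-0.0487,0],
  ],
)

```text
t: 1.63
ee_pos: [364.8, 222.0, 288.2]
orientation: [0.196, 0.981, 0.0, 0.0]
wrist_force: [0.6, 0.5, -0.4]
opening: 0.543
grasp_force: 0.0
```

jog_arm(
  motion=[
    [-0.167,-0.1855,-0.0487,0],
    [-0.167,-0.1855,-0.0487,0],
    [-0.167,-0.1855,-0.0487,0],
    [-0.167,-0.1855,-0.0487,0],
    [-0.167,-0.1855,-0.0487,0],
  ],
)

```text
t: 2.05
ee_pos: [426.9, 45.3, 324.9]
orientation: [0.196, 0.981, 0.0, 0.0]
wrist_force: [0.6, -0.4, 0.3]
opening: 0.55
grasp_force: 0.0
```

jog_arm(
  motion=[
    [-0.167,-0.1855,-0.0487,0],
    [-0.167,-0.1855,-0.0487,0],
    [-0.167,-0.1855,-0.0487,0],
    [-0.167,-0.1855,-0.0487,0],
    [-0.167,-0.1855,-0.0487,0],
  ],
)

```text
t: 2.47
ee_pos: [489.0, -131.5, 361.3]
orientation: [0.196, 0.981, 0.0, 0.0]
wrist_force: [1.1, 0.5, -0.1]
opening: 0.549
grasp_force: 0.0
```

jog_arm(
  motion=[
    [0,0,0,0.018],
    [0,0,0,0.018],
    [0,0,0,0.018],
    [0,0,0,0.018],
    [0,0,0,0.018],
  ],
)

```text
t: 2.88
ee_pos: [488.7, -129.6, 360.7]
orientation: [0.465, 0.886, 0.0, -0.0]
wrist_force: [-1.0, 0.3, -0.6]
opening: 0.548
grasp_force: 0.0
```

jog_arm(
  motion=[
    [0,0,0,0.018],
    [0,0,0,0.018],
    [0,0,0,0.018],
    [0,0,0,0.018],
    [0,0,0,0.018],
  ],
)

```text
t: 3.3
ee_pos: [488.8, -129.4, 360.8]
orientation: [0.693, 0.721, 0.0, 0.0]
wrist_force: [-0.1, -0.3, -0.6]
opening: 0.549
grasp_force: 0.0
```

jog_arm(
  motion=[
    [0,0,0.12,0],
    [0,0,0.12,0],
    [0,0,0.12,0],
    [0,0,0.12,0],
    [0,0,0.12,0],
  ],
)

```text
t: 3.72
ee_pos: [488.7, -129.4, 270.0]
orientation: [0.691, 0.723, 0.0, 0.0]
wrist_force: [-0.0, -0.4, 0.1]
opening: 0.552
grasp_force: 0.0
```

```bash
python3 - <<'E'
from h import *
s=grab_frame("scene")["img"][120:300,230:380];t=grab_frame("top")["img"][150:260,260:430]
cv2.imwrite("pics/g.png",np.hstack([cv2.resize(s,(400,480),interpolation=2),cv2.resize(t,(400,259),interpolation=2).copy() if 0 else cv2.copyMakeBorder(cv2.resize(t,(400,259),interpolation=2),0,221,0,0,0)]))
E
```

```text
(no output)
```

View pics/g.png

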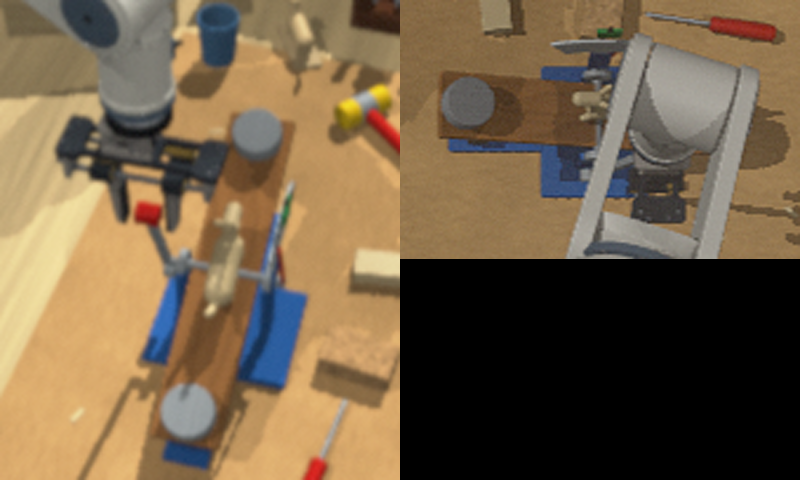

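jog_arm(
  motion=[
    [0,0,0,0],
    [0,0,0,0],
    [0,0,0,0],
    [0,0,0,0],
    [0,0,0,0],
  ],
  fingers=-1,
)

```text
t: 4.23
ee_pos: [490.6, -129.5, 272.0]
orientation: [0.691, 0.723, 0.001, 0.002]
wrist_force: [5.5, 1.0, -1.8]
opening: 0.325
grasp_force: 30.0
```

```bash
cat > ctl.py <<'E'
import sys, json, os, pickle
from h import *
AX=np.array([567.,-68.7,130.]); PSI=.044
Rz=np.array([[np.cos(PSI),-np.sin(PSI),0],[np.sin(PSI),np.cos(PSI),0],[0,0,1]])
def tilt(th): c,s=np.cos(th),np.sin(th); return np.array([[1,0,0],[0,c,s],[0,-s,c]])  # top to +y
ref=pickle.load(open("ref.pkl","rb"))[0]
W={"wl":[558.6,108.2,213.8],"wr":[574.7,-258.7,80.3]}
D={k:tilt(-.35).T@Rz.T@(np.array(v)-AX) for k,v in W.items()}
px=lambda f,k,th: proj(f,AX+Rz@tilt(th)@D[k])[0]
def box(c,r=13): c=np.round(c).astype(int); return (c[0]-r,c[1]-r,c[0]+r+1,c[1]+r+1)
def meas(f,g):
    out={}
    for k in W:
        off=cent(ref,box(px(ref,k,-.35)),"grey")[0]-px(ref,k,-.35); th=g
        for _ in range(6):
            m,n=cent(f,box(px(f,k,th)+off),"grey")
            th=minimize_scalar(lambda x:((px(f,k,x)+off-m)**2).sum(),bounds=(-.45,.45),method="bounded").x
        out[k]=(th,int(n),float(np.linalg.norm(px(f,k,th)+off-m)))
    return out
LAG=.05; H=1/48
def sim(th,w,s,ab,t0,t1,bp):
    n=max(int(round((t1-t0)/H)),1); h=(t1-t0)/n; T=t0+h*np.arange(n); A=np.interp(T-LAG,bp[:,0],bp[:,1])+ab; o=[(th,w)]
    for a in A:
        w+=h*(.32*s*th+.2*(a-th)-.02*w)/(.1*s); th+=h*w
        if th<-.35: th=-.35; w=max(w,0)
        o.append((th,w))
    return np.r_[T,t1],np.array(o)
S=json.load(open("st.json")) if os.path.exists("st.json") else dict(y=170*np.sin(-.35),z=170*np.cos(-.35),bp=[[0,-.35]],m=[],ref=-.35,th=-.35,s=1,ab=0,ps=.07)
def save(): json.dump(S,open("st.json","w"))
def estimate():
    t=observe()["t"]; m=meas(grab_frame("scene"),S["th"]); v=[x[0] for x in m.values() if x[1]>180 and x[2]<1.2]
    if not v: print("no meas",m); v=[S["th"]]
    S["m"].append([t,float(np.mean(v))]); M=np.array(S["m"][-9:]); bp=np.array(S["bp"])
    def run(p):
        return sim(p[0],p[1],p[2],p[3],M[0,0],M[-1,0]+1e-3,bp)
    def res(p):
        T,o=run(p); return np.r_[(np.interp(M[:,0],T,o[:,0])-M[:,1])/.005,(p[2]-S["s"])/S["ps"],(p[3]-S["ab"])/.02,p[1]/.3]
    r=least_squares(res,[M[0,1],0,S["s"],S["ab"]],bounds=([-.35001,-1,.8,-.1],[.4,1,1.2,.1]),x_scale=[.01,.02,.05,.02],diff_step=1e-4)
    T,o=run(r.x); S["th"]=float(o[-1,0]); print("t",round(t,2),{k:np.round(x,3).tolist() for k,x in m.items()},"fit",np.round(r.x,3),"th,w",o[-1].round(3),"res",np.round(res(r.x)[:len(M)]*.005,3))
    return observe()["t"],o[-1],r.x[2],r.x[3]
def emit(t,a):
    """a: list of handle angles at row ends"""
    rows=[]; S["bp"].append([t,S["bp"][-1][1]])
    for i,x in enumerate(a):
        dx=round((170*np.sin(x)-S["y"])/150,3); y=S["y"]+150*dx
        dz=round((S["z"]-np.sqrt(170**2-y*y))/150,3); S["y"]=y; S["z"]-=150*dz
        rows.append([dx,0,dz,0]); S["bp"].append([t+(i+1)/12,float(np.arcsin(y/170))])
    for i in range(0,len(rows),5): print(rows[i:i+5])
def plan(goal,rate,n):
    t,(th,w),s,ab=estimate(); N=36; K=np.linspace(0,N/12,13); a0=S["bp"][-1][1]; th+=w*.05
    tt=np.arange(1,N+1)/12; d=goal-S["ref"]; rf=S["ref"]+np.sign(d)*np.minimum(abs(d),rate*tt)
    def go(k):
        bp=np.c_[np.r_[t,t+tt],np.interp(np.r_[0,tt],K,np.r_[a0,k])]; return bp,sim(th,w,s,ab,t,t+N/12,bp)
    def res(k):
        bp,(T,o)=go(k); e=np.interp(t+tt,T,o[:,0])-rf; wv=np.interp(t+tt,T,o[:,1]); return np.r_[3*e,.5*wv,.25*np.diff(np.r_[a0,k]),3*e[-3:]]
    k=least_squares(res,np.full(12,a0),bounds=(-.6,.6)).x; bp,(T,o)=go(k)
    print("pred",np.interp(t+tt[4:n+10:5],T,o[:,0]).round(3)); S["ref"]=float(rf[n-1]); emit(t,bp[1:n+1,1]); save()
if __name__=="__main__":
    c=sys.argv[1]
    if c=="ramp":   # ramp handle to an angle in n rows
        t,*_=estimate(); a0=S["bp"][-1][1]; n=int(sys.argv[3]); emit(t,np.linspace(a0,float(sys.argv[2]),n+1)[1:]); save()
    else: plan(float(sys.argv[2]),float(sys.argv[3]),int(sys.argv[4]))
E
python3 ctl.py ramp 0.25 10
```

```text
Traceback (most recent call last):
  File "ctl.py", line 61, in <module>
    t,*_=estimate(); a0=S["bp"][-1][1]; n=int(sys.argv[3]); emit(t,np.linspace(a0,float(sys.argv[2]),n+1)[1:]); save()
         ~~~~~~~~^^
  File "ctl.py", line 38, in estimate
    r=least_squares(res,[M[0,1],0,S["s"],S["ab"]],bounds=([-.35001,-1,.8,-.1],[.4,1,1.2,.1]),x_scale=[.01,.02,.05,.02],diff_step=1e-4)
ValueError: Initial guess is outside of provided bounds
```

```bash
sed -i 's/least_squares(res,\[M\[0,1\],0/least_squares(res,[np.clip(M[0,1],-.35,.39),0/' ctl.py; python3 ctl.py ramp 0.25 10
```

```text
t 4.28 {'wl': [-0.365, 266.0, 0.124], 'wr': [-0.35, 343.0, 0.029]} fit [-0.35  0.    1.    0.  ] th,w [-0.35  0.  ] res [0.008]
[[np.float64(0.065), 0, np.float64(-0.022), 0], [np.float64(0.065), 0, np.float64(-0.017), 0], [np.float64(0.067), 0, np.float64(-0.013), 0], [np.float64(0.067), 0, np.float64(-0.01), 0], [np.float64(0.068), 0, np.float64(-0.005), 0]]
[[np.float64(0.068), 0, np.float64(-0.002), 0], [np.float64(0.068), 0, np.float64(0.003), 0], [np.float64(0.068), 0, np.float64(0.007), 0], [np.float64(0.067), 0, np.float64(0.011), 0], [np.float64(0.066), 0, np.float64(0.015), 0]]
```

jog_arm(
  motion=[
    [0.065,0.013,-0.022,0],
    [0.065,0,-0.017,0],
    [0.067,0,-0.013,0],
    [0.067,0,-0.01,0],
    [0.068,0,-0.005,0],
  ],
)

```text
t: 4.75
ee_pos: [488.6, -78.6, 281.4]
orientation: [0.691, 0.723, 0.0, 0.0]
wrist_force: [-0.4, -2.7, 1.5]
opening: 0.326
grasp_force: 30.0
```

jog_arm(
  motion=[
    [0.068,0,-0.002,0],
    [0.068,0,0.003,0],
    [0.068,0,0.007,0],
    [0.067,0,0.011,0],
    [0.066,0,0.015,0],
  ],
)

```text
t: 5.17
ee_pos: [486.4, -27.9, 275.7]
orientation: [0.691, 0.723, 0.0, 0.0]
wrist_force: [-1.0, -2.6, 3.2]
opening: 0.324
grasp_force: 30.0
```

```bash
sed -i 's/v=\[x\[0\] for x in m.values() if x\[1\]>180 and x\[2\]<1.2\]/v=[x[0] for k,x in m.items() if k=="wr" and x[1]>180 and x[2]<1.2]/; s/rows.append(\[dx,0,dz,0\])/rows.append([float(dx),0,float(dz),0])/' ctl.py
sed -i 's/"m": \[\[4.28[^]]*\]\]/"m": [[4.28, -0.35]]/' st.json; python3 -c "
import json;s=json.load(open('st.json'));s['m']=[[s['m'][0][0],-.35]];json.dump(s,open('st.json','w'))"
python3 ctl.py plan -0.05 0.12 5; python3 -c "
from station import observe;o=observe();print(o['t'],o['ee_pos'],o['wrist_force'])"
```

```text
t 5.17 {'wl': [-0.361, 276.0, 0.089], 'wr': [-0.347, 344.0, 0.016]} fit [-0.35  0.    1.    0.  ] th,w [-0.35  0.  ] res [ 0.    -0.003]
pred [-0.324 -0.252 -0.199]
[[0.11, 0, 0.034, 0], [0.106, 0, 0.045, 0], [0.101, 0, 0.056, 0], [-0.12, 0, -0.065, 0], [-0.127, 0, -0.05, 0]]
5.2167 [486.2518773  -26.599304   275.35527818] [-0.75806699  0.24421149  8.75143237]
```

```bash
sed -i 's/\.25\*np.diff/1.0*np.diff/' ctl.py; python3 -c "
import json,math;s=json.load(open('st.json'));d=[[.11,.034],[.106,.045],[.101,.056],[-.12,-.065],[-.127,-.05]]
s['y']-=150*sum(x[0] for x in d);s['z']+=150*sum(x[1] for x in d);s['bp']=s['bp'][:-6];s['m'].pop();s['ref']=-.35;json.dump(s,open('st.json','w'));print(s)"
python3 ctl.py plan -0.05 0.12 5
```

```text
{'y': 42.057372732573285, 'z': 164.64336118405444, 'bp': [[0, -0.35], [4.3333, -0.35], [4.416633333333333, -0.28957491718610906], [4.499966666666667, -0.23022020591194564], [4.5833, -0.16989034935391428], [4.666633333333333, -0.11017941629001993], [4.749966666666667, -0.04997743352469077], [4.8333, 0.010043537867336784], [4.916633333333333, 0.07010076881569058], [4.999966666666667, 0.13041272002328094], [5.0833, 0.19030766673910585], [5.166633333333333, 0.2499921055246742]], 'm': [[4.28, -0.35]], 'ref': -0.35, 'th': -0.35, 's': 1, 'ab': 0, 'ps': 0.07}
t 5.22 {'wl': [-0.36, 275.0, 0.12], 'wr': [-0.348, 345.0, 0.0]} fit [-0.35  0.    1.    0.  ] th,w [-0.35   0.002] res [ 0.    -0.002]
pred [-0.333 -0.271 -0.202]
[[0.055, 0, 0.015, 0], [0.053, 0, 0.018, 0], [0.053, 0, 0.021, 0], [-0.029, 0, -0.012, 0], [-0.029, 0, -0.011, 0]]
```

jog_arm(
  motion=[
    [0.055,0,0.015,0],
    [0.053,0,0.018,0],
    [0.053,0,0.021,0],
    [-0.029,0,-0.012,0],
    [-0.029,0,-0.011,0],
  ],
)

```text
t: 5.68
ee_pos: [485.6, -12.4, 270.7]
orientation: [0.691, 0.723, 0.001, -0.001]
wrist_force: [0.6, 2.3, 0.9]
opening: 0.323
grasp_force: 30.0
```

```bash
python3 ctl.py plan -0.05 0.12 5
```

```text
t 5.68 {'wl': [-0.335, 269.0, 0.085], 'wr': [-0.321, 350.0, 0.052]} fit [-0.35   0.     0.96   0.005] th,w [-0.322  0.138] res [ 0.    -0.001 -0.001]
pred [-0.241 -0.186 -0.144]
[[-0.094, 0, -0.029, 0], [-0.097, 0, -0.021, 0], [-0.098, 0, -0.013, 0], [-0.018, 0, -0.001, 0], [-0.018, 0, -0.001, 0]]
```

jog_arm(
  motion=[
    [-0.094,0,-0.029,0],
    [-0.097,0,-0.021,0],
    [-0.098,0,-0.013,0],
    [-0.018,0,-0.001,0],
    [-0.018,0,-0.001,0],
  ],
)

```text
t: 6.15
ee_pos: [487.8, -62.6, 280.6]
orientation: [0.692, 0.722, 0.0, -0.0]
wrist_force: [0.7, 2.3, 0.8]
opening: 0.321
grasp_force: 30.0
```

```bash
python3 ctl.py plan -0.05 0.12 5
```

```text
t 6.15 {'wl': [-0.251, 266.0, 0.229], 'wr': [-0.247, 349.0, 0.083]} fit [-0.35   0.     0.975  0.003] th,w [-0.245  0.162] res [ 0.    -0.002 -0.004  0.001]
pred [-0.184 -0.144 -0.101]
[[0.003, 0, -0.0, 0], [0.004, 0, 0.0, 0], [0.003, 0, 0.0, 0], [0.013, 0, 0.001, 0], [0.013, 0, 0.001, 0]]
```

jog_arm(
  motion=[
    [0.003,0,0,0],
    [0.004,0,0,0],
    [0.003,0,0,0],
    [0.013,0,0.001,0],
    [0.013,0,0.001,0],
  ],
)

```text
t: 6.62
ee_pos: [487.6, -57.2, 280.3]
orientation: [0.691, 0.723, -0.0, 0.001]
wrist_force: [3.0, -3.0, -3.8]
opening: 0.321
grasp_force: 30.0
```

```bash
python3 ctl.py plan -0.05 0.12 5
```

```text
t 6.62 {'wl': [-0.227, 270.0, 0.381], 'wr': [-0.217, 349.0, 0.006]} fit [-0.35   0.     0.966 -0.011] th,w [-0.212  0.056] res [ 0.    -0.002 -0.007 -0.009  0.005]
pred [-0.181 -0.121 -0.068]
[[0.073, 0, 0.009, 0], [0.072, 0, 0.013, 0], [0.071, 0, 0.018, 0], [-0.027, 0, -0.008, 0], [-0.026, 0, -0.006, 0]]
```

jog_arm(
  motion=[
    [0.073,0,0.009,0],
    [0.072,0,0.013,0],
    [0.071,0,0.018,0],
    [-0.027,0,-0.008,0],
    [-0.026,0,-0.006,0],
  ],
)

```text
t: 7.08
ee_pos: [486.4, -31.2, 276.5]
orientation: [0.69, 0.723, 0.001, -0.001]
wrist_force: [3.8, 1.4, -1.1]
opening: 0.321
grasp_force: 30.0
```

```bash
python3 ctl.py plan -0.05 0.12 5
```

```text
t 7.08 {'wl': [-0.214, 268.0, 0.34], 'wr': [-0.202, 352.0, 0.128]} fit [-0.35   0.     0.943 -0.027] th,w [-0.198  0.08 ] res [ 0.    -0.002 -0.007 -0.01  -0.001  0.003]
pred [-0.143 -0.079 -0.049]
[[-0.003, 0, -0.001, 0], [-0.003, 0, -0.0, 0], [-0.003, 0, -0.001, 0], [-0.052, 0, -0.011, 0], [-0.053, 0, -0.008, 0]]
```

jog_arm(
  motion=[
    [-0.003,0,-0.001,0],
    [-0.003,0,0,0],
    [-0.003,0,-0.001,0],
    [-0.052,0,-0.011,0],
    [-0.053,0,-0.008,0],
  ],
)

```text
t: 7.55
ee_pos: [487.2, -50.0, 279.8]
orientation: [0.691, 0.723, 0.0, -0.0]
wrist_force: [4.0, 0.8, -2.6]
opening: 0.324
grasp_force: 30.0
```

```bash
sed -i 's/S\["ab"\])\/.02/S["ab"])\/.04/; s/\[-9:\]/[-6:]/; s/-M\[:,1\])\/.005/-M[:,1])\/.004/; s/)\[:len(M)\]\*.005/)[:len(M)]*.004/;s/p\[1\]\/.3\]/(p[1]-0.05)\/.3]/' ctl.py; python3 ctl.py plan -0.05 0.12 5; python3 -c "
import json,numpy as np;s=json.load(open('st.json'));print(s['bp'][-6:-5],np.round(s['m'],3).tolist())"
```

```text
t 7.55 {'wl': [-0.157, 259.0, 0.13], 'wr': [-0.149, 359.0, 0.164]} fit [-0.348  0.03   1.008 -0.012] th,w [-0.15   0.145] res [ 0.     0.001 -0.004  0.002  0.001 -0.001]
pred [-0.084 -0.052 -0.046]
[[-0.04, 0, -0.004, 0], [-0.04, 0, -0.003, 0], [-0.04, 0, -0.001, 0], [-0.023, 0, -0.001, 0], [-0.023, 0, 0.001, 0]]
[[7.6, 0.1268539039453538]] [[4.28, -0.35], [5.217, -0.348], [5.683, -0.321], [6.15, -0.247], [6.617, -0.217], [7.083, -0.202], [7.55, -0.149]]
```

Fit residuals are now ≤4 mrad; continuing.

jog_arm(
  motion=[
    [-0.04,0,-0.004,0],
    [-0.04,0,-0.003,0],
    [-0.04,0,-0.001,0],
    [-0.023,0,-0.001,0],
    [-0.023,0,0.001,0],
  ],
)

```text
t: 8.02
ee_pos: [488.3, -75.0, 280.9]
orientation: [0.691, 0.723, 0.0, -0.0]
wrist_force: [2.9, 2.1, 1.1]
opening: 0.318
grasp_force: 30.0
```

```bash
python3 ctl.py plan -0.05 0.12 5
```

```text
t 8.02 {'wl': [-0.1, 249.0, 0.135], 'wr': [-0.102, 362.0, 0.158]} fit [-0.321  0.129  1.008 -0.02 ] th,w [-0.099  0.095] res [-0.    -0.001  0.004  0.001 -0.006  0.003]
pred [-0.068 -0.055 -0.05 ]
[[0.022, 0, -0.001, 0], [0.022, 0, 0.0, 0], [0.022, 0, 0.001, 0], [-0.001, 0, 0.0, 0], [-0.0, 0, 0.0, 0]]
```

jog_arm(
  motion=[
    [0.022,0,-0.001,0],
    [0.022,0,0,0],
    [0.022,0,0.001,0],
    [-0.001,0,0,0],
    [0,0,0,0],
  ],
)

```text
t: 8.48
ee_pos: [487.9, -64.6, 280.9]
orientation: [0.691, 0.723, -0.0, 0.0]
wrist_force: [4.4, -1.3, -1.2]
opening: 0.325
grasp_force: 30.0
```

```bash
python3 ctl.py plan -0.05 0.12 5; python3 - <<'E'
from h import *
f=grab_frame("top");cv2.imwrite("pics/t2.png",cv2.resize(f["img"][150:215,260:430],None,fx=4.6,fy=4.6,interpolation=2))
print(cent(f,(338,156,362,170),"green"))
f=grab_frame("scene");cv2.imwrite("pics/s2.png",cv2.resize(f["img"][175:235,310:360],None,fx=9,fy=9,interpolation=2))
E
```

```text
t 8.48 {'wl': [-0.093, 248.0, 0.185], 'wr': [-0.095, 366.0, 0.224]} fit [-0.25   0.146  0.946 -0.046] th,w [-0.093 -0.012] res [-0.003  0.006  0.002 -0.006 -0.002  0.002]
pred [-0.096 -0.072 -0.051]
[[0.073, 0, 0.005, 0], [0.072, 0, 0.01, 0], [0.072, 0, 0.014, 0], [-0.024, 0, -0.005, 0], [-0.023, 0, -0.005, 0]]
(array([347.87507571, 163.00863113]), np.int64(29))
```

View pics/t2.png

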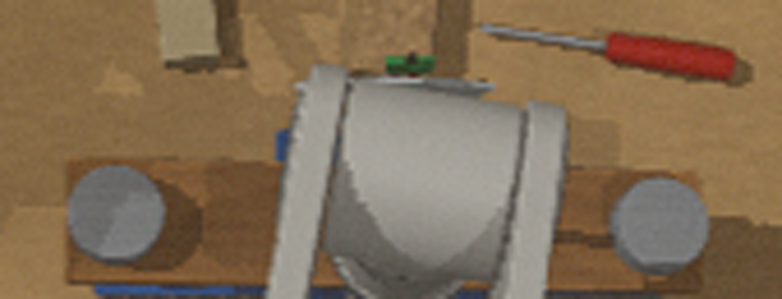

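View pics/s2.png

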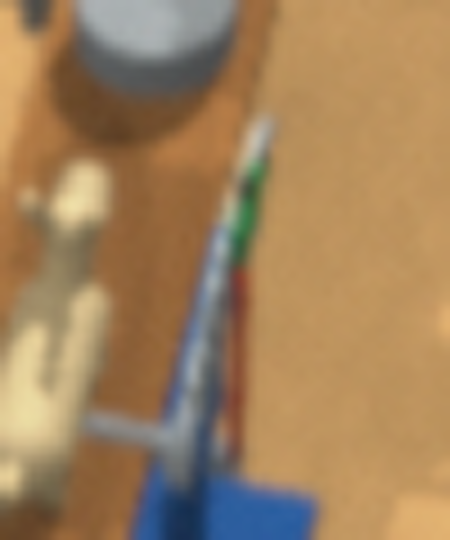

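```bash
python3 - <<'E'
import json
s=json.load(open('st.json'));d=[[.073,.005],[.072,.01],[.072,.014],[-.024,-.005],[-.023,-.005]]
s['y']-=150*sum(x[0] for x in d);s['z']+=150*sum(x[1] for x in d);s['bp']=s['bp'][:-6];json.dump(s,open('st.json','w'))
from ctl import *
f=pickle.load(open("ref.pkl","rb"))[1]; sc=lambda p:((p-[260,150]+.5)*4.6-.5).round(1)
for th in(-.14,-.09,-.05,0,.05):
    g=lambda x,r:AX+Rz@np.array([x,r*np.sin(th),r*np.cos(th)])
    print(th,"tip",sc(proj(f,g(78,128))),"mark",sc(proj(f,g(78,141))),sc(proj(f,g(78,151))))
t=cv2.imread("pics/top0.png")[160:168,342:360].astype(int)
print((t[...,1]-t[...,2])[1:7])
E
python3 ctl.py plan -0.07 0.12 5
```

```text
-0.14 tip [[421.7  72.7]] mark [[425.7  67.6]] [[428.8  63.6]]
-0.09 tip [[412.3  72.4]] mark [[415.2  67.3]] [[417.5  63.2]]
-0.05 tip [[404.7  72.3]] mark [[406.8  67.1]] [[408.4  63. ]]
0 tip [[395.2  72.2]] mark [[396.2  67. ]] [[397.  63.]]
0.05 tip [[385.6  72.3]] mark [[385.6  67.1]] [[385.5  63. ]]
[[-32 -32 -35 -35 -35 -33 -32 -20 -27 -33 -32 -32 -21 -22 -24 -22 -24 -24]
 [-31 -13  38  33  33  19  10 -18  12  36  38  36  18 -24 -24 -22 -24 -22]
 [-27  -8  68  69  62  55  13  -9  12  31  35  28   8 -28 -23 -26 -24 -23]
 [-32 -26  27  16  21  16  18  29  26  23  24  20  -3 -25 -24 -22 -19 -23]
 [-28 -26  17  18  14  15  19  19  11  16  16   8 -18 -24 -23 -22 -20 -20]
 [-15 -11 -11 -12 -10 -16 -21 -23 -16 -11 -16 -18 -19 -21 -26 -35 -64 -71]]
t 8.63 {'wl': [-0.095, 248.0, 0.148], 'wr': [-0.096, 363.0, 0.19]} fit [-0.218  0.06   0.996 -0.042] th,w [-0.097 -0.032] res [-0.001  0.004 -0.003 -0.001  0.002 -0.001]
pred [-0.11  -0.092 -0.072]
[[0.079, 0, 0.006, 0], [0.078, 0, 0.011, 0], [0.077, 0, 0.017, 0], [-0.018, 0, -0.005, 0], [-0.018, 0, -0.004, 0]]
```

jog_arm(
  motion=[
    [0.079,0,0.006,0],
    [0.078,0,0.011,0],
    [0.077,0,0.017,0],
    [-0.018,0,-0.005,0],
    [-0.018,0,-0.004,0],
  ],
)

```text
t: 9.1
ee_pos: [486.4, -33.5, 277.0]
orientation: [0.69, 0.723, 0.001, -0.001]
wrist_force: [3.4, 2.0, 0.3]
opening: 0.325
grasp_force: 30.0
```

```bash
python3 ctl.py plan -0.065 0.12 5
```

```text
t 9.1 {'wl': [-0.102, 245.0, 0.077], 'wr': [-0.092, 367.0, 0.232]} fit [-0.199  0.064  1.056 -0.023] th,w [-0.095  0.034] res [ 0.003 -0.005 -0.003  0.005  0.005 -0.003]
pred [-0.069 -0.058 -0.061]
[[-0.066, 0, -0.012, 0], [-0.067, 0, -0.009, 0], [-0.067, 0, -0.004, 0], [-0.017, 0, -0.0, 0], [-0.017, 0, -0.001, 0]]
```

jog_arm(
  motion=[
    [-0.066,0,-0.012,0],
    [-0.067,0,-0.009,0],
    [-0.067,0,-0.004,0],
    [-0.017,0,0,0],
    [-0.017,0,-0.001,0],
  ],
)

```text
t: 9.57
ee_pos: [488.1, -70.9, 281.0]
orientation: [0.692, 0.722, 0.0, -0.0]
wrist_force: [4.2, 2.9, -2.0]
opening: 0.322
grasp_force: 30.0
```

```bash
python3 ctl.py plan -0.065 0.12 5
```

```text
t 9.57 {'wl': [-0.052, 249.0, 0.305], 'wr': [-0.056, 370.0, 0.152]} fit [-0.148  0.098  1.016 -0.018] th,w [-0.055  0.089] res [ 0.001 -0.003  0.002  0.002 -0.003  0.001]
pred [-0.03  -0.046 -0.063]
[[-0.05, 0, 0.001, 0], [-0.049, 0, 0.003, 0], [-0.049, 0, 0.005, 0], [0.027, 0, -0.003, 0], [0.027, 0, -0.002, 0]]
```

jog_arm(
  motion=[
    [-0.05,0,0.001,0],
    [-0.049,0,0.003,0],
    [-0.049,0,0.005,0],
    [0.027,0,-0.003,0],
    [0.027,0,-0.002,0],
  ],
)

```text
t: 10.03
ee_pos: [488.7, -85.2, 280.4]
orientation: [0.691, 0.723, -0.001, 0.001]
wrist_force: [3.9, -2.5, -0.3]
opening: 0.326
grasp_force: 30.0
```

```bash
python3 ctl.py plan -0.065 0.12 5; python3 - <<'E'
from ctl import *
M=np.array(S["m"])[3:]; bp=np.array(S["bp"])
import ctl
def R(p):
    ctl.LAG=p[4]; T,o=sim(*p[:4],M[0,0],M[-1,0]+1e-3,bp); return np.r_[(np.interp(M[:,0],T,o[:,0])-M[:,1])/.004,(p[2]-1)/.07,p[3]/.04,(p[4]-.05)/.1]
for L in(0,.05,.1,.15):
    r=least_squares(lambda q:R([*q,L]),[M[0,1],.1,1,-.02],x_scale=[.01,.02,.05,.02],diff_step=1e-4); print(L,r.x.round(3),round(r.cost,2))
E
```

```text
t 10.03 {'wl': [-0.05, 251.0, 0.259], 'wr': [-0.055, 367.0, 0.175]} fit [-0.105  0.077  1.004 -0.03 ] th,w [-0.052 -0.042] res [-0.003  0.005  0.005 -0.004 -0.006  0.004]
pred [-0.081 -0.082 -0.069]
[[0.095, 0, -0.004, 0], [0.095, 0, 0.005, 0], [0.094, 0, 0.012, 0], [0.005, 0, 0.001, 0], [0.005, 0, 0.001, 0]]
0 [-0.248  0.132  0.977 -0.034] 2.49
0.05 [-0.249  0.142  0.979 -0.035] 7.08
0.1 [-0.251  0.152  0.983 -0.036] 14.45
0.15 [-0.252  0.16   0.99  -0.035] 24.24
```

```bash
python3 - <<'E'
import json
s=json.load(open('st.json'));d=[[.095,-.004],[.095,.005],[.094,.012],[.005,.001],[.005,.001]]
s['y']-=150*sum(x[0] for x in d);s['z']+=150*sum(x[1] for x in d);s['bp']=s['bp'][:-6];s.update(s=.977,ab=-.034,ps=.02);json.dump(s,open('st.json','w'))
E
sed -i 's/^LAG=.05/LAG=0/; s/th+=w\*.05$/th,w=sim(th,w,s,ab,t-.05,t,np.array(S["bp"]))[1][-1]/; s/S\["ab"\])\/.04/S["ab"])\/.01/; s/\[-6:\]/[-8:]/' ctl.py; python3 ctl.py plan -0.065 0.12 5
```

```text
t 10.08 {'wl': [-0.055, 248.0, 0.251], 'wr': [-0.059, 369.0, 0.102]} fit [-0.15   0.12   0.976 -0.033] th,w [-0.058 -0.072] res [-0.001 -0.001  0.003  0.002 -0.003 -0.003  0.001  0.001]
pred [-0.096 -0.087 -0.068]
[[0.119, 0, -0.003, 0], [0.119, 0, 0.009, 0], [0.118, 0, 0.023, 0], [-0.004, 0, -0.001, 0], [-0.004, 0, -0.001, 0]]
```

jog_arm(
  motion=[
    [0.119,0,-0.003,0],
    [0.119,0,0.009,0],
    [0.118,0,0.023,0],
    [-0.004,0,-0.001,0],
    [-0.004,0,-0.001,0],
  ],
)

```text
t: 10.55
ee_pos: [486.3, -31.1, 276.6]
orientation: [0.69, 0.723, 0.0, -0.0]
wrist_force: [4.0, 2.4, 2.4]
opening: 0.324
grasp_force: 30.0
```

```bash
python3 ctl.py plan -0.065 0.12 5
```

```text
t 10.55 {'wl': [-0.099, 248.0, 0.125], 'wr': [-0.092, 368.0, 0.223]} fit [-0.103  0.067  0.978 -0.032] th,w [-0.093 -0.027] res [-0.002  0.003  0.002 -0.003 -0.003  0.002  0.002 -0.001]
pred [-0.081 -0.066 -0.063]
[[-0.037, 0, -0.008, 0], [-0.038, 0, -0.007, 0], [-0.038, 0, -0.006, 0], [-0.027, 0, -0.003, 0], [-0.028, 0, -0.003, 0]]
```

Model now predicts within 4 mrad; going on with the hold.

jog_arm(
  motion=[
    [-0.037,0,-0.008,0],
    [-0.038,0,-0.007,0],
    [-0.038,0,-0.006,0],
    [-0.027,0,-0.003,0],
    [-0.028,0,-0.003,0],
  ],
)

```text
t: 11.02
ee_pos: [487.5, -58.1, 280.5]
orientation: [0.691, 0.723, 0.0, -0.0]
wrist_force: [3.7, 3.1, 0.7]
opening: 0.322
grasp_force: 30.0
```

```bash
python3 ctl.py plan -0.065 0.12 10
```

```text
t 11.02 {'wl': [-0.073, 251.0, 0.258], 'wr': [-0.077, 366.0, 0.203]} fit [-0.094 -0.001  0.979 -0.032] th,w [-0.078  0.05 ] res [ 0.001  0.001 -0.004 -0.003  0.003  0.003  0.    -0.002]
pred [-0.06  -0.06  -0.064 -0.066]
[[-0.026, 0, -0.002, 0], [-0.026, 0, -0.001, 0], [-0.025, 0, -0.001, 0], [0.002, 0, 0.0, 0], [0.003, 0, 0.0, 0]]
[[0.002, 0, 0.001, 0], [0.011, 0, -0.0, 0], [0.01, 0, 0.0, 0], [0.011, 0, 0.001, 0], [0.008, 0, 0.0, 0]]
```

jog_arm(
  motion=[
    [-0.026,0,-0.002,0],
    [-0.026,0,-0.001,0],
    [-0.025,0,-0.001,0],
    [0.002,0,0,0],
    [0.003,0,0,0],
  ],
)

```text
t: 11.48
ee_pos: [488.0, -68.5, 280.9]
orientation: [0.691, 0.723, -0.0, 0.0]
wrist_force: [4.2, 1.2, -0.8]
opening: 0.326
grasp_force: 30.0
```

jog_arm(
  motion=[
    [0.002,0,0.001,0],
    [0.011,0,0,0],
    [0.01,0,0,0],
    [0.011,0,0.001,0],
    [0.008,0,0,0],
  ],
)

```text
t: 11.9
ee_pos: [487.7, -61.9, 280.7]
orientation: [0.691, 0.723, -0.0, 0.0]
wrist_force: [4.1, -2.2, -0.3]
opening: 0.322
grasp_force: 30.0
```

```bash
python3 ctl.py plan -0.065 0.12 10
```

```text
t 11.9 {'wl': [-0.061, 253.0, 0.23], 'wr': [-0.072, 366.0, 0.201]} fit [-0.095 -0.014  0.982 -0.034] th,w [-0.071 -0.023] res [ 0.001 -0.003 -0.002  0.003  0.004 -0.    -0.004  0.001]
pred [-0.079 -0.072 -0.066 -0.064]
[[0.031, 0, 0.002, 0], [0.03, 0, 0.003, 0], [0.03, 0, 0.004, 0], [-0.007, 0, -0.001, 0], [-0.006, 0, -0.001, 0]]
[[-0.007, 0, -0.001, 0], [-0.014, 0, -0.001, 0], [-0.014, 0, -0.002, 0], [-0.014, 0, -0.001, 0], [-0.008, 0, -0.001, 0]]
```

jog_arm(
  motion=[
    [0.031,0,0.002,0],
    [0.03,0,0.003,0],
    [0.03,0,0.004,0],
    [-0.007,0,-0.001,0],
    [-0.006,0,-0.001,0],
  ],
)

```text
t: 12.37
ee_pos: [487.1, -49.5, 279.7]
orientation: [0.691, 0.723, 0.0, -0.0]
wrist_force: [4.0, -0.1, -0.1]
opening: 0.324
grasp_force: 30.0
```

jog_arm(
  motion=[
    [-0.007,0,-0.001,0],
    [-0.014,0,-0.001,0],
    [-0.014,0,-0.002,0],
    [-0.014,0,-0.001,0],
    [-0.008,0,-0.001,0],
  ],
)

```text
t: 12.78
ee_pos: [487.6, -58.8, 280.5]
orientation: [0.691, 0.723, 0.0, -0.0]
wrist_force: [4.6, 1.8, -0.5]
opening: 0.323
grasp_force: 30.0
```

```bash
python3 ctl.py plan -0.065 0.12 10
```

```text
t 12.78 {'wl': [-0.064, 254.0, 0.308], 'wr': [-0.077, 368.0, 0.174]} fit [-0.093  0.05   0.983 -0.034] th,w [-0.076  0.017] res [-0.001 -0.001  0.003  0.004 -0.    -0.005 -0.001  0.001]
pred [-0.07  -0.066 -0.065 -0.065]
[[-0.0, 0, 0.0, 0], [-0.0, 0, 0.0, 0], [-0.0, 0, 0.0, 0], [-0.003, 0, 0.0, 0], [-0.003, 0, -0.0, 0]]
[[-0.003, 0, -0.0, 0], [-0.001, 0, -0.0, 0], [-0.001, 0, -0.0, 0], [-0.001, 0, -0.0, 0], [0.0, 0, -0.0, 0]]
```

jog_arm(
  motion=[
    [0,0,0,0],
    [0,0,0,0],
    [0,0,0,0],
    [-0.003,0,0,0],
    [-0.003,0,0,0],
  ],
)

```text
t: 13.25
ee_pos: [487.6, -59.5, 280.6]
orientation: [0.691, 0.723, 0.0, -0.0]
wrist_force: [4.3, 2.5, 0.5]
opening: 0.323
grasp_force: 30.0
```

jog_arm(
  motion=[
    [-0.003,0,0,0],
    [-0.001,0,0,0],
    [-0.001,0,0,0],
    [-0.001,0,0,0],
    [0,0,0,0],
  ],
)

```text
t: 13.67
ee_pos: [487.6, -60.4, 280.6]
orientation: [0.691, 0.723, 0.0, -0.0]
wrist_force: [3.7, 2.9, 0.8]
opening: 0.323
grasp_force: 30.0
```

```bash
python3 ctl.py plan -0.065 0.12 10
```

```text
t 13.67 {'wl': [-0.057, 249.0, 0.217], 'wr': [-0.063, 367.0, 0.149]} fit [-0.059  0.069  0.981 -0.034] th,w [-0.063  0.008] res [-0.003  0.003  0.003 -0.    -0.005  0.     0.002 -0.001]
pred [-0.062 -0.064 -0.065 -0.065]
[[-0.003, 0, -0.001, 0], [-0.002, 0, 0.0, 0], [-0.003, 0, 0.0, 0], [0.003, 0, 0.0, 0], [0.003, 0, 0.0, 0]]
[[0.002, 0, 0.001, 0], [0.003, 0, -0.0, 0], [0.003, 0, -0.0, 0], [0.003, 0, 0.0, 0], [0.001, 0, 0.0, 0]]
```

jog_arm(
  motion=[
    [-0.003,0,-0.001,0],
    [-0.002,0,0,0],
    [-0.003,0,0,0],
    [0.003,0,0,0],
    [0.003,0,0,0],
  ],
)

```text
t: 14.13
ee_pos: [487.7, -60.9, 280.7]
orientation: [0.691, 0.723, -0.0, 0.0]
wrist_force: [4.0, 0.6, -1.4]
opening: 0.322
grasp_force: 30.0
```

jog_arm(
  motion=[
    [0.002,0,0.001,0],
    [0.003,0,0,0],
    [0.003,0,0,0],
    [0.003,0,0,0],
    [0.001,0,0,0],
  ],
)

```text
t: 14.55
ee_pos: [487.6, -59.3, 280.6]
orientation: [0.691, 0.723, -0.0, 0.0]
wrist_force: [4.4, -0.6, -1.5]
opening: 0.318
grasp_force: 30.0
```

```bash
python3 ctl.py plan -0.065 0.12 10; python3 - <<'E'
from h import *
f=grab_frame("top");cv2.imwrite("pics/t3.png",cv2.resize(f["img"][150:185,315:385],None,fx=10,fy=10,interpolation=2))
E
```

```text
t 14.55 {'wl': [-0.059, 248.0, 0.206], 'wr': [-0.067, 369.0, 0.186]} fit [-0.055 -0.05   0.98  -0.035] th,w [-0.067 -0.01 ] res [ 0.     0.001 -0.001 -0.004  0.001  0.003 -0.001 -0.   ]
pred [-0.07  -0.067 -0.065 -0.065]
[[0.009, 0, 0.001, 0], [0.01, 0, 0.001, 0], [0.009, 0, 0.001, 0], [-0.003, 0, -0.001, 0], [-0.003, 0, 0.0, 0]]
[[-0.003, 0, -0.0, 0], [-0.005, 0, -0.001, 0], [-0.005, 0, -0.0, 0], [-0.005, 0, -0.0, 0], [-0.003, 0, -0.001, 0]]
```

View pics/t3.png

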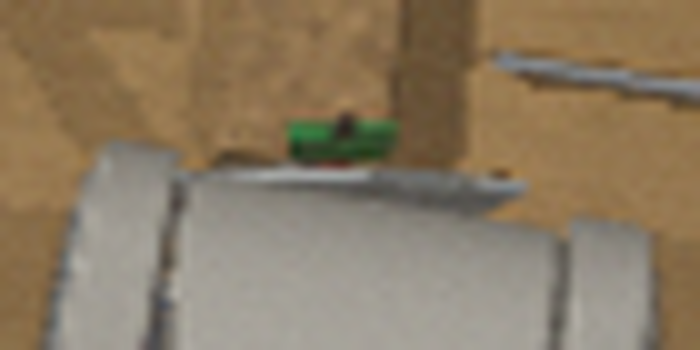

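```bash
python3 - <<'E'
import json
s=json.load(open('st.json'));d=[[.009,.001],[.01,.001],[.009,.001],[-.003,-.001],[-.003,0],[-.003,0],[-.005,-.001],[-.005,0],[-.005,0],[-.003,-.001]]
s['y']-=150*sum(x[0] for x in d);s['z']+=150*sum(x[1] for x in d);s['bp']=s['bp'][:-11];s.update(s=.98,ab=-.035,ref=-.07);json.dump(s,open('st.json','w'))
E
python3 ctl.py plan -0.35 0.1 10
```

```text
t 14.65 {'wl': [-0.06, 247.0, 0.215], 'wr': [-0.068, 366.0, 0.195]} fit [-0.058 -0.065  0.982 -0.035] th,w [-0.068 -0.01 ] res [ 0.001 -0.001 -0.004  0.001  0.003 -0.001 -0.    -0.   ]
pred [-0.086 -0.138 -0.194 -0.239]
[[-0.056, 0, -0.002, 0], [-0.055, 0, -0.0, 0], [-0.056, 0, 0.003, 0], [0.022, 0, -0.002, 0], [0.021, 0, -0.001, 0]]
[[0.022, 0, -0.001, 0], [0.036, 0, 0.0, 0], [0.036, 0, 0.001, 0], [0.036, 0, 0.003, 0], [0.024, 0, 0.002, 0]]
```

jog_arm(
  motion=[
    [-0.056,0,-0.002,0],
    [-0.055,0,0,0],
    [-0.056,0,0.003,0],
    [0.022,0,-0.002,0],
    [0.021,0,-0.001,0],
  ],
)

```text
t: 15.12
ee_pos: [488.4, -78.5, 280.8]
orientation: [0.691, 0.722, -0.0, 0.0]
wrist_force: [4.3, -1.9, -0.9]
opening: 0.324
grasp_force: 30.0
```

jog_arm(
  motion=[
    [0.022,0,-0.001,0],
    [0.036,0,0,0],
    [0.036,0,0.001,0],
    [0.036,0,0.003,0],
    [0.024,0,0.002,0],
  ],
)

```text
t: 15.53
ee_pos: [487.4, -54.5, 280.3]
orientation: [0.691, 0.723, -0.0, 0.0]
wrist_force: [4.0, -1.6, 0.7]
opening: 0.327
grasp_force: 30.0
```

```bash
python3 ctl.py plan -0.35 0.1 5
```

```text
t 15.53 {'wl': [-0.134, 257.0, 0.109], 'wr': [-0.13, 357.0, 0.136]} fit [-0.09  -0.032  0.981 -0.034] th,w [-0.131 -0.131] res [ 0.002 -0.004  0.     0.001 -0.002  0.001  0.002 -0.001]
pred [-0.19  -0.235 -0.277]
[[0.016, 0, 0.001, 0], [0.016, 0, 0.002, 0], [0.017, 0, 0.003, 0], [0.006, 0, 0.001, 0], [0.006, 0, 0.0, 0]]
```

jog_arm(
  motion=[
    [0.016,0,0.001,0],
    [0.016,0,0.002,0],
    [0.017,0,0.003,0],
    [0.006,0,0.001,0],
    [0.006,0,0,0],
  ],
)

```text
t: 16.0
ee_pos: [487.0, -45.2, 279.2]
orientation: [0.691, 0.723, -0.0, 0.0]
wrist_force: [4.1, -2.5, 0.6]
opening: 0.32
grasp_force: 30.0
```

```bash
python3 ctl.py plan -0.35 0.1 5
```

```text
t 16.0 {'wl': [-0.199, 272.0, 0.377], 'wr': [-0.191, 355.0, 0.062]} fit [-0.077  0.037  0.98  -0.033] th,w [-0.19  -0.116] res [-0.     0.001  0.001 -0.002  0.001  0.001 -0.001  0.001]
pred [-0.24  -0.28  -0.317]
[[0.005, 0, 0.001, 0], [0.006, 0, 0.001, 0], [0.005, 0, 0.001, 0], [0.002, 0, 0.0, 0], [0.002, 0, 0.001, 0]]
```

jog_arm(
  motion=[
    [0.005,0,0.001,0],
    [0.006,0,0.001,0],
    [0.005,0,0.001,0],
    [0.002,0,0,0],
    [0.002,0,0.001,0],
  ],
)

```text
t: 16.47
ee_pos: [486.8, -42.3, 278.7]
orientation: [0.691, 0.723, 0.0, 0.0]
wrist_force: [2.0, -1.9, 6.3]
opening: 0.327
grasp_force: 30.0
```

```bash
python3 ctl.py plan -0.35 0.1 5
```

```text
t 16.47 {'wl': [-0.243, 273.0, 0.259], 'wr': [-0.231, 353.0, 0.11]} fit [-0.072 -0.028  0.973 -0.033] th,w [-0.234 -0.091] res [ 0.     0.    -0.003  0.001  0.001  0.     0.004 -0.002]
pred [-0.275 -0.314 -0.35 ]
[[-0.005, 0, -0.001, 0], [-0.006, 0, -0.001, 0], [-0.005, 0, -0.001, 0], [0.008, 0, 0.001, 0], [0.008, 0, 0.002, 0]]
```

jog_arm(
  motion=[
    [-0.005,0,-0.001,0],
    [-0.006,0,-0.001,0],
    [-0.005,0,-0.001,0],
    [0.008,0,0.001,0],
    [0.008,0,0.002,0],
  ],
)

```text
t: 16.93
ee_pos: [486.9, -42.3, 278.7]
orientation: [0.691, 0.723, 0.0, 0.0]
wrist_force: [1.5, -0.9, 6.9]
opening: 0.323
grasp_force: 30.0
```

```bash
python3 ctl.py plan -0.35 0.1 5
```

```text
t 16.93 {'wl': [-0.279, 276.0, 0.182], 'wr': [-0.269, 351.0, 0.041]} fit [-0.076  0.014  0.967 -0.033] th,w [-0.27  -0.084] res [ 0.001 -0.003 -0.     0.    -0.     0.004 -0.    -0.001]
pred [-0.311 -0.35  -0.35 ]
[[0.003, 0, 0.0, 0], [0.002, 0, 0.001, 0], [0.003, 0, 0.0, 0], [0.005, 0, 0.001, 0], [0.005, 0, 0.001, 0]]
```

jog_arm(
  motion=[
    [0.003,0,0,0],
    [0.002,0,0.001,0],
    [0.003,0,0,0],
    [0.005,0,0.001,0],
    [0.005,0,0.001,0],
  ],
)

```text
t: 17.4
ee_pos: [486.8, -39.8, 278.2]
orientation: [0.691, 0.723, -0.0, 0.0]
wrist_force: [2.6, -1.8, 6.9]
opening: 0.326
grasp_force: 30.0
```

```bash
python3 ctl.py plan -0.35 0.1 5
```

```text
t 17.4 {'wl': [-0.315, 276.0, 0.323], 'wr': [-0.302, 347.0, 0.103]} fit [-0.062 -0.002  0.965 -0.031] th,w [-0.304 -0.079] res [ 0.    -0.001 -0.001 -0.002  0.003 -0.     0.002 -0.001]
pred [-0.342 -0.35  -0.35 ]
[[0.001, 0, 0.0, 0], [0.0, 0, 0.0, 0], [0.001, 0, 0.0, 0], [-0.001, 0, 0.0, 0], [-0.0, 0, 0.0, 0]]
```

jog_arm(
  motion=[
    [0.001,0,0,0],
    [0,0,0,0],
    [0.001,0,0,0],
    [-0.001,0,0,0],
    [0,0,0,0],
  ],
)

```text
t: 17.87
ee_pos: [486.7, -39.7, 278.2]
orientation: [0.691, 0.723, -0.0, 0.0]
wrist_force: [2.1, -0.5, 5.3]
opening: 0.328
grasp_force: 30.0
```

```bash
python3 ctl.py ramp 0.165 5
```

```text
t 17.87 {'wl': [-0.343, 279.0, 0.266], 'wr': [-0.343, 340.0, 0.028]} fit [-0.067 -0.011  0.97  -0.029] th,w [-0.343 -0.09 ] res [ 0.     0.    -0.002  0.003 -0.     0.001 -0.001  0.   ]
[[-0.005, 0, -0.001, 0], [-0.005, 0, -0.001, 0], [-0.005, 0, -0.001, 0], [-0.005, 0, -0.0, 0], [-0.005, 0, -0.001, 0]]
```

jog_arm(
  motion=[
    [-0.005,0,-0.001,0],
    [-0.005,0,-0.001,0],
    [-0.005,0,-0.001,0],
    [-0.005,0,0,0],
    [-0.005,0,-0.001,0],
  ],
)

```text
t: 18.33
ee_pos: [486.9, -42.7, 278.7]
orientation: [0.691, 0.723, 0.0, -0.0]
wrist_force: [1.7, 1.9, 5.1]
opening: 0.326
grasp_force: 30.0
```

```bash
python3 ctl.py ramp -0.34 15
```

```text
t 18.33 {'wl': [-0.356, 274.0, 0.042], 'wr': [-0.348, 345.0, 0.007]} fit [-0.068 -0.01   0.97  -0.029] th,w [-0.35  0.  ] res [ 0.    -0.002  0.003 -0.     0.001 -0.001  0.    -0.002]
[[-0.038, 0, -0.006, 0], [-0.038, 0, -0.004, 0], [-0.038, 0, -0.003, 0], [-0.038, 0, -0.002, 0], [-0.038, 0, -0.001, 0]]
[[-0.038, 0, 0.001, 0], [-0.038, 0, 0.002, 0], [-0.038, 0, 0.003, 0], [-0.038, 0, 0.005, 0], [-0.038, 0, 0.006, 0]]
[[-0.037, 0, 0.007, 0], [-0.038, 0, 0.009, 0], [-0.037, 0, 0.009, 0], [-0.036, 0, 0.011, 0], [-0.036, 0, 0.012, 0]]
```

jog_arm(
  motion=[
    [-0.038,0,-0.006,0],
    [-0.038,0,-0.004,0],
    [-0.038,0,-0.003,0],
    [-0.038,0,-0.002,0],
    [-0.038,0,-0.001,0],
  ],
)

```text
t: 18.8
ee_pos: [488.2, -72.2, 280.7]
orientation: [0.691, 0.723, 0.0, -0.0]
wrist_force: [5.5, 1.5, -1.3]
opening: 0.321
grasp_force: 30.0
```

jog_arm(
  motion=[
    [-0.038,0,0.001,0],
    [-0.038,0,0.002,0],
    [-0.038,0,0.003,0],
    [-0.038,0,0.005,0],
    [-0.038,0,0.006,0],
  ],
)

```text
t: 19.22
ee_pos: [489.4, -100.7, 278.2]
orientation: [0.691, 0.723, 0.0, -0.0]
wrist_force: [4.5, 2.8, 0.8]
opening: 0.326
grasp_force: 30.0
```

jog_arm(
  motion=[
    [-0.037,0,0.007,0],
    [-0.038,0,0.009,0],
    [-0.037,0,0.009,0],
    [-0.036,0,0.011,0],
    [-0.036,0,0.012,0],
  ],
)

```text
t: 19.63
ee_pos: [490.6, -128.2, 271.0]
orientation: [0.691, 0.723, 0.0, -0.0]
wrist_force: [4.9, 2.5, 0.4]
opening: 0.324
grasp_force: 30.0
```

jog_arm(
  motion=[
    [0,0,0,0],
    [0,0,0,0],
    [0,0,0,0],
    [0,0,0,0],
    [0,0,0,0],
  ],
  fingers=0.1,
)

```text
t: 20.05
ee_pos: [490.3, -127.6, 271.2]
orientation: [0.691, 0.723, -0.0, -0.0]
wrist_force: [0.1, -0.4, 0.5]
opening: 0.548
grasp_force: 0.0
```

jog_arm(
  motion=[
    [0,0,0,0],
    [0,0,0,0],
    [0,0,0,0],
    [0,0,0,0],
    [0,0,0,0],
  ],
)

```text
t: 20.47
ee_pos: [490.7, -127.7, 271.3]
orientation: [0.691, 0.723, -0.0, -0.0]
wrist_force: [0.1, -0.6, -0.7]
opening: 0.546
grasp_force: 0.0
```

jog_arm(
  motion=[
    [0,0,-0.12,0],
    [0,0,-0.15,0],
    [0,0,-0.2,0],
    [0,0,-0.2,0],
    [0,0,-0.2,0],
  ],
)

```text
t: 20.88
ee_pos: [490.4, -127.6, 403.1]
orientation: [0.691, 0.723, -0.0, -0.0]
wrist_force: [0.4, 0.3, 1.1]
opening: 0.549
grasp_force: 0.0
```

```bash
python3 - <<'E'
from ctl import *
o=observe();print(o["t"],o["ee_pos"],o["wrist_force"])
f=grab_frame("scene");print(meas(f,-.35),cent(f,(270,186,300,214),"red"));cv2.imwrite("pics/end.png",f["img"])
g=grab_frame("top")
E
```

```text
20.8833 [ 490.38389832 -127.61869133  403.09595043] [0.41326169 0.30960142 1.07078102]
{'wl': (np.float64(-0.35668771455116427), 271, 0.07410054451058859), 'wr': (np.float64(-0.3471750412810943), 342, 0.027582839493365263)} (array([284.98464385, 199.27414431]), np.int64(66))
```

View pics/end.png

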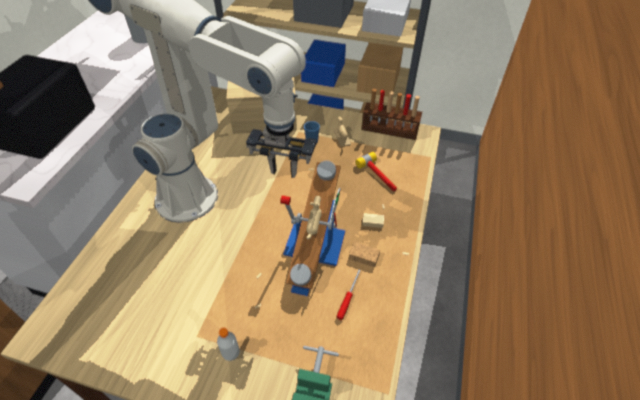

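The cradle lies back on its right-hand rest (weights at pixels (326,170) and (300,274)), the knob is back at (285,199), the gripper is clear above it, and nothing else has moved.

```bash
python3 -c "
from station import sign_off;print(sign_off())"
```

```text
the job is handed in; nothing more can be done
None
```

The job is handed in at about 21 s: I raised the cradle, held the pointer near the middle of the green sector for over six seconds, lowered it back onto its right-hand rest at about 0.09 rad/s (slam limit 0.35), and let go with the gripper clear.

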